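# Set the hotplate dial, then bring the marked spice jar to the front and hold the carousel

### The arm

A 6-joint arm with a two-finger parallel gripper is mounted at the origin on the work surface. World frame = base frame: x ahead of the robot, y to its left, z up, the work surface at z = 0. Lengths are in m, angles in rad, forces in N, time in s.
With the tool pointing down it reaches from about 0.4 to 0.825 m from the base axis. Payload 7 kg.
Tool frame: the origin (TCP) lies midway between the tips of the shut fingers; the grasp point (between the pads) lies 19 mm behind it; z points along the fingers, x is the direction in which the jaws open and shut, and the axes are right-handed (so a half turn about z gives the same grasp; the last joint's range is limited). The gripper opens to 88 mm and grips with 3 to 60 N. Pads are 19 mm wide; open, the fingers measure 130 mm over their backs; the gripper's body (78 mm by 193 mm) begins 47 mm behind the grasp point.
Start: joints at [-1.018, 0.359, 0.012, 0, -1.224, -0.288], TCP at [0.177, -0.651, 0.227] pointing down, gripper open.
Joint ranges: [-3.07, 3.07], [-1.43, 2.12], [-1.02, 1.25], [-3.03, 1.67], [-3.05, -0], [-3.03, 3.03]. Speed limits (rad/s): [2.39, 2.39, 3.01, 3.14, 3.14, 3.14].

### API

Orientations are given as a rotation vector (axis times angle).
In Python, from workcell import manip gives the robot as it stands.
- The arm moves only by the tool jog_arm, never from a script. Its argument "commands" is text: rows parted by semicolons, each of 7 numbers parted by spaces: the turn, a rotation vector about the world's x, y, z in degrees, then the shift along the world's x, y, z in cm, then the gripper's target within -1 to 1 (fully open at 1, half-way at 0, shut at -1). A call has exactly 8 rows; each row is the pose to reach, as a shift and turn from the pose measured when the call began; what a row does not reach only later rows make up. A row lasts 1/12 s, in which the tool goes at most 41.7 mm and 7.16 degrees, less where a joint would pass 70% of its speed; a pose out of reach is approached as far as the arm can. A call with a gripper value outside its range is refused whole. The fingers move at their own pace and stop on an object; "newtons" is the grip in N (left out, the last holds). Time passes only in rows, so rows that repeat a pose let the fingers close, or fill a call up. It gives the time, the measured TCP pose, the force and the opening at its end, in the units of the state.
- manip.observe(): the state, without advancing time (a new reading comes with each control period).
- manip.capture(name): name is "scene" or "top" or "wrist"; returns a dict with "img" (400x640x3 uint8, red, green, blue), "intrinsics" (3x3 intrinsics, pixels), "rvec" (rotation vector, rad) and "tvec" (3), from world to camera coordinates, as OpenCV has them; the wrist camera has in their place "hand_eye" (4x4, takes a point from camera to tool coordinates, whose origin is the TCP and whose axes are the tool frame's). Camera axes: x right, y down, z forward; pixel columns grow to the right and rows downward; lengths in m; the calibration is good to about 2 mm. The wrist camera is an equidistant fisheye: a pixel r from the principal point sees the ray r / f radians off the axis. A picture is of the moment at which its call begins: read the wrist's pose just before it. There is no depth.
- manip.close_job(): hands the job in, once; it reports no verdict.
Trained networks look in a picture, given as the dict that the camera call returned (one of the last four; its "shot" number tells which), for a name from the list of things; names that differ only in an ending like _2 or _b are one class to them, and where a whole thing is asked for, a point or a joint stands for the part that bears it (a point fixed in the world has none). Each returns a list of dicts, best first, with "confidence" (0 to 1); they miss things now and then, are a little off and sometimes report something else, mostly with a low value. They report only what shows in the picture. A call takes as long as a camera call. They do not tell look-alikes from the thing itself.
- manip.spot_in(picture, name): "bbox" ([left, top, width, height] in pixels, round what is visible of it).
- manip.landmark_of(picture, name): "xy" ([column, row] in pixels: a listed point, or the origin of a listed thing).
The state is a dict: "clock": time; "qpos": joint angles; "qvel": joint speeds; "effort": joint torques, N m; "tcp_pos": TCP position; "ee_rot": TCP orientation; "force": force on the tool from outside, world axes, zero at the start; "moment": the same for the moment, N m; "finger_gap": finger opening in m.
Only numpy, scipy, OpenCV 4.12 (cv2) and the standard library are available. Lean on these libraries where they do the work, as an engineer would, in place of code of your own. Each camera call takes 0.05 s, during which the arm holds its last target. There are 200 camera calls.

### The job

Get things ready for the cook to season the food: first turn the hotplate's dial until its white pointer lines up with the orange mark on the scale and leave it there. Then take the spice carousel by its centre handle and turn it until the orange-lidded jar stands squarely at the orange pointer on the front of the base, and finish while still gripping the handle, holding the carousel still. Leave the aluminium box, the tiffin, the orange cup and the ladle where they are.

Things in the scene. Friction and masses are not known exactly. Their poses are not given: they have to be found in the camera images.
- hotplate: grey electric hotplate, 280 (x) x 200 (y) x 55 mm high, fixed to the counter; it and the carousel may stand on either side of the robot. Origin under its centre, z up; its dial side is -x. The dial axis is at (-92, 0) mm in this frame; the round heating plate is centred at (50, 0) mm
- dial (a joint): turning angle of the hotplate dial, 0 to 2.9 rad (stops), growing clockwise seen from above; it turns with light friction (0.05 N m) and stays where it is left. At 0 the pointer points along the hotplate's +y. It starts 0.6 to 2.6 rad short of the mark, so clockwise reaches it
- dial_top (a point): centre of the top face of the dial's grip bar, on the dial's vertical axis, 93 mm above the counter. The black grip bar is 12 mm wide, 44 mm long (along the pointer) and 28 mm high, standing on a steel skirt 52 mm in diameter, 10 mm above the hotplate's top
- dial_pointer (a point): point 36 mm from the dial axis along the dial's white pointer (the white stripe on one half of the bar); it turns with the dial. Its direction from dial_top, horizontally, is the direction of the grip bar
- dial_mark (a point): point 36 mm from the dial axis at the orange mark on the scale around the dial (another place on the scale each time; it does not move). The dial is set when dial_pointer comes to this point
- carousel: turning part of the spice carousel: wooden deck 200 mm in diameter, 12 mm thick, with five fixed glass jars (44 mm in diameter, 62 mm high, 75 mm from the axis, evenly spaced) and a centre post with the handle. Origin at the underside of the deck on the vertical turning axis, 18 mm above the counter; z up; x points from the axis to the orange-lidded jar. It turns without end either way with light friction (0.03 N m)
- handle_top (a point): centre of the top face of the carousel's centre handle, on the turning axis, 150 mm above the counter. The handle is a dark wooden bar 52 mm long (along the carousel's x, that is towards the orange-lidded jar), 14 mm wide and 32 mm high, fixed to the carousel and turning with it; its underside is 26 mm above the jars' lids, on a post 18 mm in diameter
- marked_jar (a point): foot of the marked jar (orange lid and band; the other four lids are aluminium), on its axis, on the deck, 75 mm from the turning axis; it turns with the carousel
- front_spot (a point): where the marked jar's foot must come: point on deck height, 75 mm from the turning axis in the direction of the orange pointer on the rim of the fixed black base (244 mm in diameter, 16 mm high). It does not turn
- tin: bystander: loose round aluminium box with lid, 103 mm in diameter, 46 mm high, on the hotplate's heating plate. Origin under its centre
- tiffin: bystander: grey steel three-tier tiffin with spring clip, 113 mm in diameter, 203 mm high, on the counter. Origin under its centre
- cup: bystander: orange silicone cup, 72 mm in diameter, 75 mm high, on the counter. Origin under its centre
- ladle: bystander: steel ladle, 310 mm long, lying on the counter. Origin under it near the middle of its length, bowl towards its +x
Not all that is in view belongs to the job. Of the things like the part that bears carousel, leave any that is green or turquoise; of the rest the larger one is meant.

How it is judged:
By the outcome, as a careful person would: the job done as asked, in the order asked, and still so for the second after the job is handed in, while the arm keeps its last pose, push and grip.
It also fails if it takes over 72 s, if anything falls off the work surface, if the arm or the gripper's body presses on something with over 40 N, if the wrist force passes 120 N, or if a joint passes its speed limit or range.

## Working session

There is one attempt and no reset: what is moved stays moved. The work goes in short steps, Python scripts to look and compute and a tool call to move; the robot and the scene stay as the last step left them, time stands still between calls to the robot, and variables do not carry over. Pictures are saved under pics/ and viewed, about 8 in all and at most 12, crops included, and the job is handed in when it is done.

Besides the shell and the picture viewer there is one more tool, called after "Request:" as name(argument=value, ...) on one line, values as JSON. jog_arm: Moves the arm, as the interface text tells. Its arguments: {"type":"object","properties":{"commands":{"type":"string"},"newtons":{"type":"number"}},"required":["commands"]}

```bash
mkdir -p pics
cat > h.py <<'E'
import numpy as np, cv2
from scipy.spatial.transform import Rotation as R
from workcell import manip
def cam(p, st=None):
    """returns R_wc (cam->world), centre"""
    if 'hand_eye' in p:
        H=np.array(p['hand_eye']); T=np.eye(4); T[:3,:3]=R.from_rotvec(st['ee_rot']).as_matrix(); T[:3,3]=st['tcp_pos']
        M=T@H; return M[:3,:3],M[:3,3]
    Rm=R.from_rotvec(np.ravel(p['rvec'])).as_matrix(); return Rm.T,-Rm.T@np.ravel(p['tvec'])
def ray(p,uv,st=None):
    K=np.array(p['intrinsics']); x=(uv[0]-K[0,2])/K[0,0]; y=(uv[1]-K[1,2])/K[1,1]
    if 'hand_eye' in p:
        r=np.hypot(x,y); s=np.sin(r)/r if r>1e-9 else 1; d=np.array([x*s,y*s,np.cos(r)])
    else: d=np.array([x,y,1.])
    Rw,c=cam(p,st); return c,Rw@d
def at_z(p,uv,z,st=None):
    c,d=ray(p,uv,st); return c+d*(z-c[2])/d[2]
def proj(p,X,st=None):
    Rw,c=cam(p,st); v=Rw.T@(np.array(X)-c); K=np.array(p['intrinsics'])
    if 'hand_eye' in p:
        h=np.hypot(v[0],v[1]); t=np.arctan2(h,v[2]); q=v[:2]/max(h,1e-9)*t
    else: q=v[:2]/v[2]
    return np.array([K[0,0]*q[0]+K[0,2],K[1,1]*q[1]+K[1,2]])
def save(n,img,s=1): cv2.imwrite('pics/'+n,cv2.resize(img,None,fx=s,fy=s,interpolation=cv2.INTER_CUBIC)[:,:,::-1])
E
cat > a.py <<'E'
from h import *
np.set_printoptions(precision=3,suppress=True)
Z=dict(dial_top=.093,dial_pointer=.08,dial_mark=.056,handle_top=.15,marked_jar=.03,front_spot=.03,carousel=.018,hotplate=0,cup=0,tiffin=0,ladle=0,tin=.055)
ims=[]
for c in ['top','scene']:
    p=manip.capture(c); ims.append(p['img']); print(c)
    for n,z in Z.items():
        for d in manip.landmark_of(p,n)[:3]: print(n,np.round(d['xy'],1),round(d['confidence'],2),at_z(p,d['xy'],z))
    for n in ['carousel','hotplate']:
        for d in manip.spot_in(p,n)[:3]: print('box',n,d)
save('1.png',ims[0],1.25); save('2.png',ims[1],1.25)
print(manip.observe())
E
python3 a.py
```

```text
top
dial_top [253.6 210.1] 0.64 [0.484 0.193 0.093]
dial_pointer [239.2 207.5] 0.65 [0.492 0.24  0.08 ]
dial_mark [253.1 199.7] 0.63 [0.519 0.201 0.056]
dial_mark [465.6 184.2] 0.49 [ 0.575 -0.466  0.056]
handle_top [408.5 291.2] 0.84 [ 0.252 -0.268  0.15 ]
handle_top [491.7 285.3] 0.67 [ 0.271 -0.51   0.15 ]
handle_top [389.1 196.1] 0.56 [ 0.527 -0.212  0.15 ]
marked_jar [398.2 273.3] 0.92 [ 0.293 -0.257  0.03 ]
marked_jar [373.7 216.8] 0.9 [ 0.47  -0.179  0.03 ]
marked_jar [463.1 261.9] 0.83 [ 0.331 -0.462  0.03 ]
front_spot [496.1 302.2] 0.86 [ 0.206 -0.565  0.03 ]
front_spot [387.5 122.8] 0.84 [ 0.774 -0.223  0.03 ]
front_spot [406.6 304.6] 0.83 [ 0.196 -0.283  0.03 ]
carousel [386.4 110. ] 0.89 [ 0.82  -0.221  0.018]
carousel [403.7 288.8] 0.85 [ 0.244 -0.276  0.018]
carousel [481.7 282.2] 0.72 [ 0.267 -0.524  0.018]
hotplate [247.1 184.1] 0.88 [0.573 0.23  0.   ]
cup [310.9 124.3] 0.88 [0.773 0.025 0.   ]
cup [168.2 184.9] 0.46 [0.567 0.486 0.   ]
tiffin [170.6 187.4] 0.67 [0.559 0.478 0.   ]
ladle [463.1 186.6] 0.95 [ 0.573 -0.474  0.   ]
tin [246.4 164.5] 0.65 [0.629 0.225 0.
[... 1647 characters left out ...]
carousel {'bbox': [231.8, 193.5, 64.3, 54.4], 'confidence': 0.74}
box hotplate {'bbox': [344.5, 177.5, 93.2, 69.0], 'confidence': 0.91}
box hotplate {'bbox': [381.5, 191.0, 36.7, 29.2], 'confidence': 0.51}
box hotplate {'bbox': [232.2, 195.1, 60.0, 57.6], 'confidence': 0.42}
{'clock': 1.5, 'qpos': array([-1.018,  0.359,  0.012, -0.   , -1.224, -0.288]), 'qvel': array([ 0.001,  0.001, -0.001, -0.   , -0.   ,  0.001]), 'effort': array([  0.001, -58.237,  29.33 ,   7.002,   0.013,  -0.   ]), 'tcp_pos': array([ 0.177, -0.651,  0.227]), 'ee_rot': array([-1.909, -2.495, -0.   ]), 'force': array([-0.011,  0.25 , -0.985]), 'moment': array([-0.016,  0.036,  0.023]), 'finger_gap': 0.08753005362367472}
```

View pics/1.png

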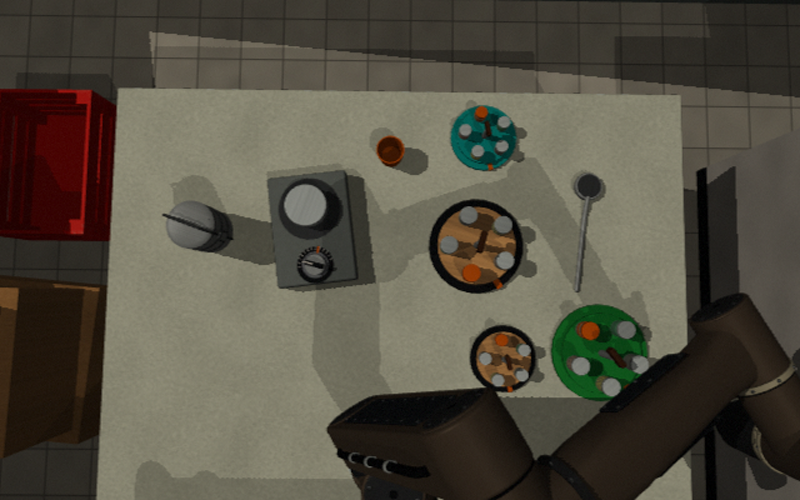

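```bash
python3 -c "
import cv2,numpy as np
a=cv2.imread('pics/1.png'); b=a[90:420,400:680]
b=cv2.resize(b,None,fx=2,fy=1.8)[:, :560]; 
c=cv2.resize(a[165:310,240:385],(240,240)); 
b[:240, :0]; o=np.zeros((600,800,3),np.uint8); o[:594,:560]=b[:594]; o[:240,560:]=c; cv2.imwrite('pics/3.png',o)"
```

```text
(no output)
```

View pics/3.png

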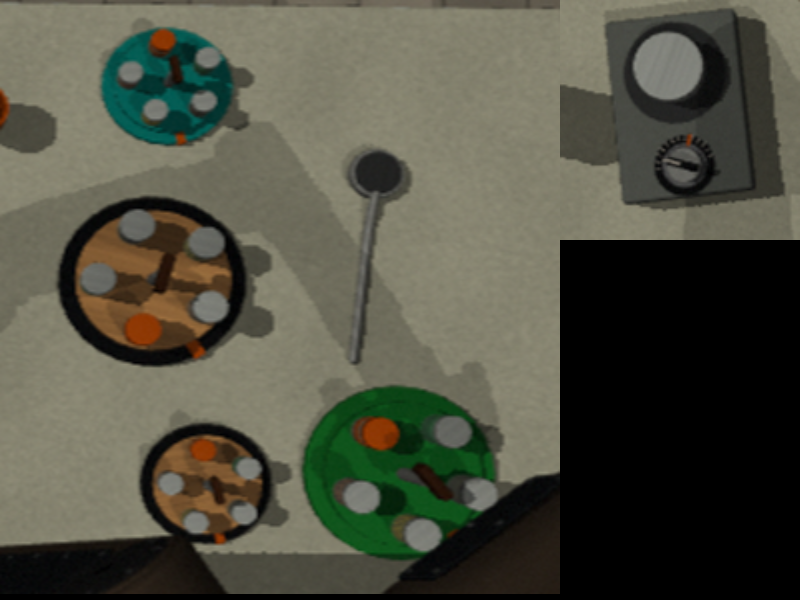

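Four look-alikes in the view (1.25x pixels): turquoise (484,137), large wooden (476,245), small wooden (503,358), green (600,352). The turquoise and green ones are excluded. Of the two wooden ones, the one at (476,245) is larger, and the crop confirms it. The dial is at (315,263), with its pointer to the left and the orange mark at the top. I'll move above the dial first.

Request:
jog_arm(commands="0 0 7 2.5 3.3 1 1;0 0 14 5 6.6 2 1;0 0 21 7.5 9.9 3 1;0 0 28 10 13.2 4 1;0 0 34 12.5 16.5 5 1;0 0 40 15 19.8 6 1;0 0 46 17.5 23 7 1;0 0 50 20 26 7 1")

```text
clock: 2.17
tcp_pos: [0.3759, -0.3926, 0.2989]
ee_rot: [0.666, 3.067, -0.002]
force: [-0.5, -0.5, 0.4]
finger_gap: 0.0878
```

Request:
jog_arm(commands="0 0 4 1 4 0 1;0 0 8 2 8 0 1;0 0 12 3 12 0 1;0 0 16 4 16 0 1;0 0 20 5 20 0 1;0 0 24 6 24 0 1;0 0 27 7 28 0 1;0 0 30 8 32 0 1")

```text
clock: 2.83
tcp_pos: [0.4559, -0.0706, 0.2995]
ee_rot: [-0.155, 3.133, -0.001]
force: [1.2, -0.2, -0.4]
finger_gap: 0.0878
```

Request:
jog_arm(commands="0 0 0 0.4 4 0 1;0 0 0 0.8 8 0 1;0 0 0 1.2 12 0 1;0 0 0 1.6 16 0 1;0 0 0 2 20 0 1;0 0 0 2.2 23 -1 1;0 0 0 2.2 24 -2 1;0 0 0 2.2 24 -2 1")

```text
clock: 3.5
tcp_pos: [0.4769, 0.1714, 0.2771]
ee_rot: [-0.159, 3.136, -0.003]
force: [0.5, -1.4, -1.0]
finger_gap: 0.0876
```

```bash
cat > b.py <<'E'
from h import *
import sys
np.set_printoptions(precision=4,suppress=True)
Z=dict(dial_top=.093,dial_pointer=.083,dial_mark=.056,handle_top=.15,marked_jar=.03,front_spot=.03,carousel=.018)
st=manip.observe(); p=manip.capture('wrist')
xa=R.from_rotvec(st['ee_rot']).as_matrix()
print('tcp',st['tcp_pos'],'yaw x',np.degrees(np.arctan2(xa[1,0],xa[0,0])),'z',xa[:,2],'q',st['qpos'],'gap',st['finger_gap'],'F',st['force'],st['moment'],st['clock'])
for n in sys.argv[2:]:
    for d in manip.landmark_of(p,n)[:3]: print(n,np.round(d['xy'],1),round(d['confidence'],2),at_z(p,d['xy'],Z[n],st))
save(sys.argv[1],p['img'],1.25)
E
python3 b.py 4.png dial_top dial_pointer dial_mark
```

```text
tcp [0.4769 0.1714 0.2771] yaw x -174.1898686019266 z [ 0.002  -0.0015 -1.    ] q [ 0.7351  0.0466 -0.2716  0.0026 -1.2522 -0.6345] gap 0.0875862260271965 F [ 0.4618 -1.4222 -1.0116] [-0.1315  0.18   -0.0215] 3.5
dial_top [304.2 209. ] 0.82 [0.4853 0.2079 0.093 ]
dial_top [200.1 200.3] 0.56 [0.6118 0.2104 0.093 ]
dial_pointer [303.  223.1] 0.76 [0.4851 0.2293 0.083 ]
dial_mark [277.2 193. ] 0.74 [0.5217 0.2024 0.056 ]
```

View pics/4.png

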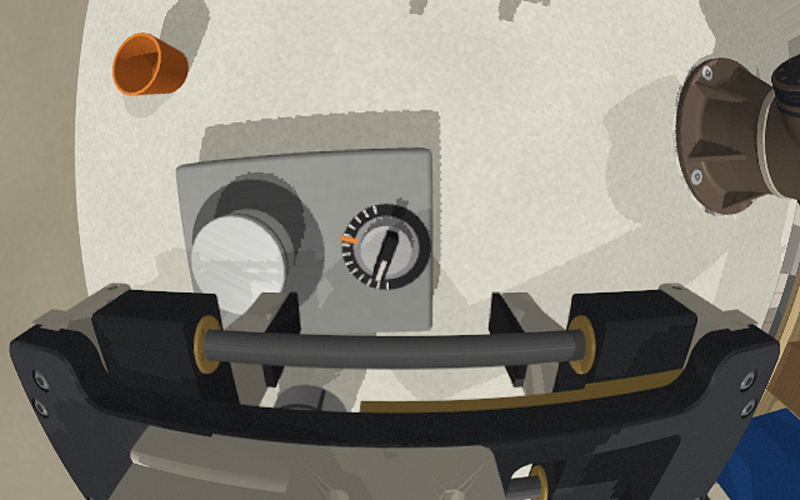

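Wrist view: dial at about (386,252), bar running from (394,233) to its white pointer end at (378,285), orange mark at (349,240). I'll refine these by color.

```bash
cat > d.py <<'E'
from h import *
import sys
np.set_printoptions(precision=4,suppress=True)
st=manip.observe(); p=manip.capture('wrist'); I=p['img']
c0=proj(p,[.485,.2,.08],st).astype(int); x0,y0=c0-45
C=I[y0:y0+90,x0:x0+90]
h=cv2.cvtColor(C,cv2.COLOR_RGB2HSV)
m=(h[...,0]>4)&(h[...,0]<20)&(h[...,1]>170)&(h[...,2]>120)
ys,xs=np.nonzero(m); uv=np.array([xs.mean()+x0,ys.mean()+y0]); print('mark',len(xs),uv,at_z(p,uv,.056,st))
g=h[...,2]; 
K=((g<50)*255).astype(np.uint8); n,l,s,ce=cv2.connectedComponentsWithStats(K)
for i in range(1,n):
    if s[i,4]>20: print(s[i],ce[i]+[x0,y0],at_z(p,ce[i]+[x0,y0],.093,st))
save(sys.argv[1],C,6)
print(x0,y0)
E
python3 d.py 5.png
```

```text
mark 46 [280.1304 192.7826] [0.5202 0.2001 0.056 ]
[ 17  11  68  66 939] [322.0841 191.7274] [0.4686 0.1835 0.093 ]
[ 15  31  44  46 527] [302.1461 207.5142] [0.4898 0.2048 0.093 ]
261 155
```

View pics/5.png

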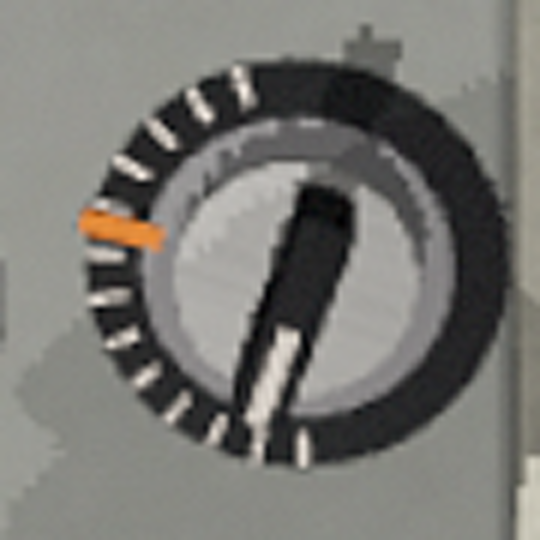

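Run:
```python
from h import *
np.set_printoptions(precision=4,suppress=True)
st=manip.observe(); p=manip.capture('wrist')
f=lambda a,z:at_z(p,(np.array(a)+.5)/6-.5+[261,155],z,st)
# ring extremes at z .0555 -> fit circle
P=np.array([f(a,.0555) for a in [(83,262),(508,275),(300,58),(295,467),(140,385),(450,130),(440,410)]])[:,:2]
A=np.c_[2*P,np.ones(len(P))]; s=np.linalg.lstsq(A,(P**2).sum(1),rcond=None)[0]; c=s[:2]
print('centre',c,'r',np.sqrt(s[2]+c@c))
m=f((122,230),.0555)[:2]; print('mark ang',np.degrees(np.arctan2(*(m-c)[::-1])),np.linalg.norm(m-c))
for z in(.093,): print('top px', (proj(p,[*c,z],st)-[261,155]+.5)*6)
a,b=f((328,222),.093),f((262,412),.093); d=(b-a)[:2]; print('bar',a,b,(a+b)/2,np.linalg.norm(d),np.degrees(np.arctan2(d[1],d[0])))
for t in [(240,85),(305,447),(257,447)]:
    m=f(t,.0555)[:2]; print(np.degrees(np.arctan2(*(m-c)[::-1])))
```

```text
centre [0.4815 0.205 ] r 0.04522221610177119
mark ang -7.153048466105379 0.038262531456108716
top px [292.9184 323.3029]
bar [0.4766 0.1841 0.093 ] [0.4857 0.2242 0.093 ] [0.4812 0.2041 0.093 ] 0.041132037993730615 77.09831691853866
-68.11509772353389
97.98064919880795
83.41877705465554
```

Measured so far: dial axis at (0.481, 0.205), bar at 77°, mark at -7°. So I need a jaw turn of -19°, then a dial turn of about -84°.

Request:
jog_arm(commands="0 0 -4 0.1 0.8 -3 0;0 0 -8 0.2 1.6 -6 0;0 0 -12 0.3 2.4 -9 0;0 0 -16 0.4 3.2 -12 0;0 0 -18.8 0.44 3.3 -13.5 0;0 0 -18.8 0.44 3.32 -14 0;0 0 -18.8 0.44 3.32 -14 0;0 0 -18.8 0.44 3.32 -14 0", newtons=20)

```text
clock: 4.47
tcp_pos: [0.4833, 0.2015, 0.1414]
ee_rot: [0.359, 3.114, -0.0]
force: [-0.2, -0.1, 0.8]
finger_gap: 0.0455
```

```bash
python3 b.py 6.png dial_top dial_pointer dial_mark
```

```text
tcp [0.4833 0.2015 0.1414] yaw x 166.86043496081547 z [ 0.0071 -0.0009 -1.    ] q [ 0.7744  0.1816 -0.4458  0.0069 -0.939  -1.0078] gap 0.045455156067514595 F [-0.2026 -0.085   0.8009] [ 0.0835  0.0725 -0.014 ] 4.4667
dial_top [317.3 225.6] 0.82 [0.4822 0.205  0.093 ]
dial_pointer [317.  254.3] 0.95 [0.4887 0.2321 0.083 ]
dial_mark [270.8 216.5] 0.89 [0.5216 0.2025 0.056 ]
```

Request:
jog_arm(commands="0 0 0 -0.15 0.3 -1.5 0;0 0 0 -0.15 0.3 -3 0;0 0 0 -0.15 0.3 -4.5 0;0 0 0 -0.15 0.3 -6 0;0 0 0 -0.15 0.3 -6.8 0;0 0 0 -0.15 0.3 -7.2 0;0 0 0 -0.15 0.3 -7.2 0;0 0 0 -0.15 0.3 -7.2 0")

```text
clock: 5.33
tcp_pos: [0.4821, 0.2053, 0.0703]
ee_rot: [0.359, 3.113, 0.002]
force: [0.1, -0.3, 0.5]
finger_gap: 0.0438
```

Request:
jog_arm(commands="0 0 0 0 0 0 -1;0 0 0 0 0 0 -1;0 0 0 0 0 0 -1;0 0 0 0 0 0 -1;0 0 0 0 0 0 -1;0 0 0 0 0 0 -1;0 0 0 0 0 0 -1;0 0 0 0 0 0 -1", newtons=20)

```text
clock: 6.0
tcp_pos: [0.4823, 0.2053, 0.0705]
ee_rot: [0.359, 3.112, 0.003]
force: [0.7, 0.2, 1.6]
finger_gap: 0.0117
```

```bash
python3 b.py 7.png dial_top dial_pointer dial_mark
```

```text
tcp [0.4823 0.2053 0.0705] yaw x 166.83140850058766 z [ 0.0087  0.0006 -1.    ] q [ 0.7814  0.2679 -0.5289  0.0082 -0.7674 -1.0171] gap 0.011684078690793593 F [0.6539 0.2036 1.639 ] [-0.1998  0.0443 -0.0124] 6.0
dial_top [314.8 273.3] 0.71 [0.4819 0.2063 0.093 ]
```

Request:
jog_arm(commands="0 0 -6 0 0 0 -1;0 0 -12 0 0 0 -1;0 0 -18 0 0 0 -1;0 0 -24 0 0 0 -1;0 0 -30 0 0 0 -1;0 0 -36 0 0 0 -1;0 0 -42 0 0 0 -1;0 0 -46 0 0 0 -1")

```text
clock: 6.87
tcp_pos: [0.4818, 0.2056, 0.0705]
ee_rot: [1.555, 2.721, -0.003]
force: [-2.8, 0.6, 3.2]
finger_gap: 0.0121
```

Request:
jog_arm(commands="0 0 -6 0 0 0 -1;0 0 -12 0 0 0 -1;0 0 -18 0 0 0 -1;0 0 -24 0 0 0 -1;0 0 -30 0 0 0 -1;0 0 -35 0 0 0 -1;0 0 -36 0 0 0 -1;0 0 -36 0 0 0 -1")

```text
clock: 7.53
tcp_pos: [0.4817, 0.2061, 0.0705]
ee_rot: [2.319, 2.11, -0.006]
force: [-3.0, 2.3, 2.5]
finger_gap: 0.0123
```

```bash
python3 b.py 8.png dial_top dial_pointer dial_mark
```

```text
tcp [0.4817 0.2061 0.0705] yaw x 84.5781977629483 z [ 0.0017 -0.0072 -1.    ] q [ 0.7839  0.2728 -0.5218  0.009  -0.78   -2.4558] gap 0.012326192853535992 F [-3.0295  2.3064  2.4629] [ 1.2259  1.012  -0.0536] 7.5333
dial_top [314.5 271.4] 0.8 [0.4815 0.2053 0.093 ]
```

Request:
jog_arm(commands="0 0 -1 0 0 0 -1;0 0 -2 0 0 0 -1;0 0 -2 0 0 0 -1;0 0 -2 0 0 0 -1;0 0 -2 0 0 0 -1;0 0 -2 0 0 0 0;0 0 -2 0 0 0 0;0 0 -2 0 0 0 0")

```text
clock: 8.4
tcp_pos: [0.4817, 0.2056, 0.0703]
ee_rot: [2.355, 2.069, -0.007]
force: [-1.2, 0.1, -0.3]
finger_gap: 0.0266
```

Request:
jog_arm(commands="0 0 0 0 0 0 0;0 0 0 0 0 0 0;0 0 0 0 0 1.5 0;0 0 0 0 0 4.5 0;0 0 0 0 0 7.5 0;0 0 0 0 0 10.5 0;0 0 0 0 -2 13 0;0 0 0 0 -3 14 0")

```text
clock: 9.07
tcp_pos: [0.4828, 0.1754, 0.2141]
ee_rot: [2.353, 2.07, 0.0]
force: [0.1, -0.2, 0.5]
finger_gap: 0.044
```

```bash
python3 b.py 9.png dial_top dial_pointer dial_mark; python3 d.py 10.png
```

```text
tcp [0.4828 0.1754 0.2141] yaw x 82.68553947015074 z [ 0.0052 -0.0058 -1.    ] q [ 0.7374  0.0994 -0.3631  0.0087 -1.1084 -2.4397] gap 0.04400375450708847 F [ 0.1087 -0.2247  0.5097] [-0.0025 -0.0611  0.0054] 9.0667
dial_top [346.5 187.9] 0.72 [0.4809 0.2037 0.093 ]
dial_pointer [346.9 213. ] 0.93 [0.5091 0.2022 0.083 ]
dial_mark [339.7 211.6] 0.78 [0.5162 0.1962 0.056 ]
dial_mark [346.9 213.2] 0.63 [0.5191 0.2038 0.056 ]
mark 53 [344.5472 218.9057] [0.5215 0.1998 0.056 ]
[   5    0   85   75 2191] [344.1059 180.0863] [0.4702 0.2015 0.093 ]
298 147
```

View pics/10.png

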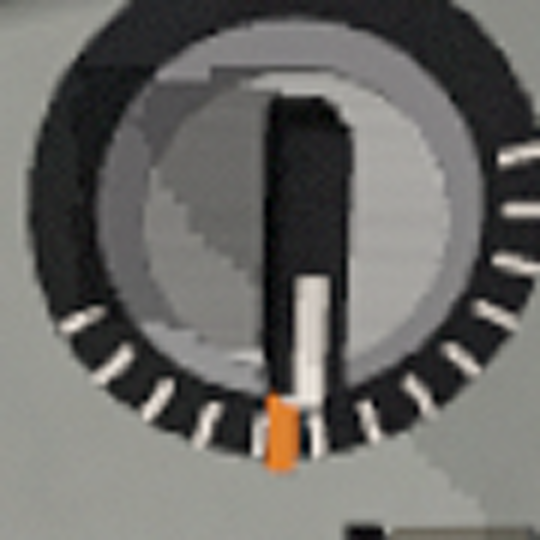

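Run:
```python
from h import *
np.set_printoptions(precision=4,suppress=True)
st=manip.observe(); p=manip.capture('wrist')
f=lambda a,z:at_z(p,(np.array(a)+.5)/6-.5+[298,147],z,st)[:2]
P=np.array([f(a,.0555) for a in [(30,220),(284,462),(110,50),(70,345),(480,385),(150,430),(430,425),(525,100)]])
A=np.c_[2*P,np.ones(len(P))]; s=np.linalg.lstsq(A,(P**2).sum(1),rcond=None)[0]; c=s[:2]
an=lambda d:np.degrees(np.arctan2(d[1],d[0]))
print('centre',c,np.sqrt(s[2]+c@c))
for cc in (c,np.array([.4815,.205]),(c+[.4815,.205])/2): print('mark',an(f((283,432),.0555)-cc))
a,b=f((312,282),.093),f((309,400),.093); print('stripe',a,b,an(b-a), an(b-c))
a,b=f((315,122),.093),f((309,405),.093); print('bar',a,b,(a+b)/2,an(b-a))
for t in [(78,322),(112,368),(156,402),(207,427),(260,437),(317,438),(369,422),(420,396),(462,358),(498,315),(515,264),(520,211),(518,156)]: print(round(an(f(t,.0555)-c),1),end=' ')
```

```text
centre [0.483 0.206] 0.04480295815297248
mark -9.024143622911195
mark -7.305325316420412
mark -8.149790436472474
stripe [0.483  0.2051] [0.502  0.2028] -6.9244208472431055 -9.352288881990287
bar [0.4583 0.2081] [0.5028 0.2028] [0.4806 0.2054] -6.859959215392612
-72.0 -57.7 -43.6 -28.9 -14.9 -0.1 14.1 29.2 44.1 58.6 72.5 86.4 100.4
```

Run:
```python
from h import *
from scipy.optimize import least_squares
np.set_printoptions(precision=4,suppress=True)
st=manip.observe(); p=manip.capture('wrist')
f=lambda a,z:at_z(p,(np.array(a)+.5)/6-.5+[298,147],z,st)[:2]
T=np.array([f(t,.0555) for t in [(78,322),(112,368),(156,402),(207,427),(260,437),(317,438),(369,422),(420,396),(462,358),(498,315),(515,264),(520,211),(518,156)]])
k=np.arange(12,-1,-1)
def res(v):
    a=v[2]-k*2.9/12; return (np.c_[v[0]+v[3]*np.cos(a),v[1]+v[3]*np.sin(a)]-T).ravel()
s=least_squares(res,[.482,.205,1.7,.038]); v=s.x; print(v,np.degrees(v[2]),'rms',np.sqrt((s.fun**2).mean()))
d=f((283,432),.0555)-v[:2]; print('mark',np.degrees(np.arctan2(d[1],d[0])))
pt=proj(p,[*v[:2],.093],st); print((pt-[298,147]+.5)*6)
```

```text
[0.4808 0.205  1.7083 0.0412] 97.87963754730629 rms 0.0002802360052377685
mark -7.2590417032837555
[310.4785 269.7529]
```

Checks agree: mark at -7.3°, bar at -6.9° to -7.3°, so the dial is set. Next is the large wooden carousel.

Request:
jog_arm(commands="0 0 -2 0 -1.5 3 0;0 0 -4 0 -5 5 0;0 0 -6 0 -9 7 0;0 0 -8 0.5 -13 8 0;0 0 -10 1 -17 8 0;0 0 -12 1.5 -21 8 0;0 0 -14 2 -25 8 0;0 0 -16 2 -28 8 0")

```text
clock: 10.08
tcp_pos: [0.5013, -0.1068, 0.2878]
ee_rot: [2.623, 1.72, -0.015]
force: [0.8, 0.2, -0.2]
finger_gap: 0.0438
```

Request:
jog_arm(commands="0 0 0 0 -3 0 0;0 0 0 0 -6 0 0;0 0 0 0 -8 0 0;0 0 0 0 -9 0 0;0 0 0 0 -9 0 0;0 0 0 0 -9 0 0;0 0 0 0 -9 0 0;0 0 0 0 -9 0 0")

```text
clock: 10.75
tcp_pos: [0.5014, -0.1958, 0.2876]
ee_rot: [2.622, 1.722, -0.015]
force: [0.4, -0.1, -0.5]
finger_gap: 0.0439
```

```bash
python3 b.py 11.png handle_top marked_jar front_spot carousel
```

```text
tcp [ 0.5014 -0.1958  0.2876] yaw x 66.58927505616285 z [-0.0053 -0.0092 -0.9999] q [-0.001   0.0985 -0.1939  0.0096 -1.2838 -1.9811] gap 0.04388988649625756 F [ 0.4061 -0.136  -0.5185] [ 0.0132 -0.0529  0.0177] 10.75
handle_top [174.2  15.5] 0.82 [ 0.2741 -0.2565  0.15  ]
handle_top [ 29.4 132.3] 0.78 [ 0.2708 -0.5199  0.15  ]
handle_top [323.6 225.5] 0.59 [ 0.5385 -0.2051  0.15  ]
marked_jar [316.9 139.4] 0.87 [ 0.4656 -0.1819  0.03  ]
marked_jar [111.9 142.8] 0.84 [ 0.3301 -0.4748  0.03  ]
marked_jar [217.9  59. ] 0.77 [ 0.3065 -0.2599  0.03  ]
front_spot [ 58.5 107.2] 0.88 [ 0.2132 -0.5606  0.03  ]
front_spot [360.5 316.8] 0.86 [ 0.7591 -0.2287  0.03  ]
front_spot [284.8 159.3] 0.81 [ 0.4731 -0.2326  0.03  ]
carousel [326.9 189.5] 0.9 [ 0.5377 -0.1975  0.018 ]
carousel [200.3  36.1] 0.9 [ 0.2575 -0.2731  0.018 ]
carousel [ 88.1 120.8] 0.72 [ 0.2687 -0.5144  0.018 ]
```

View pics/11.png

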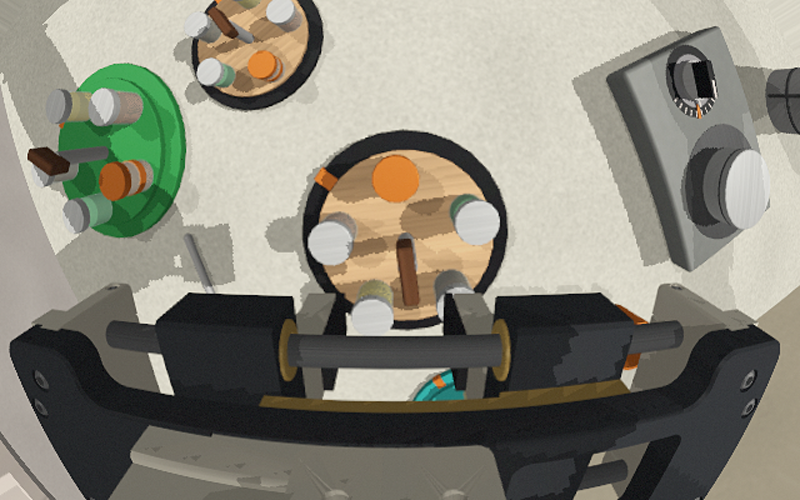

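The wrist view shows the large wooden carousel: handle (404,240)–(411,305), orange lid (396,178), orange base pointer (327,180).

```bash
cat > e.py <<'E'
from h import *
np.set_printoptions(precision=4,suppress=True)
st=manip.observe(); p=manip.capture('wrist'); I=p['img']
hs=cv2.cvtColor(I,cv2.COLOR_RGB2HSV)
m=((hs[...,0]>3)&(hs[...,0]<16)&(hs[...,1]>180)&(hs[...,2]>130)).astype(np.uint8)
n,l,s,ce=cv2.connectedComponentsWithStats(m)
c=np.array([.532,-.205])
an=lambda d:round(np.degrees(np.arctan2(d[1],d[0])),2)
for i in range(1,n):
    if s[i,4]>12:
        a,b=at_z(p,ce[i],.016,st)[:2],at_z(p,ce[i],.092,st)[:2]
        if np.hypot(*(a-c))<.16: print(s[i],'z.016',a,np.hypot(*(a-c)),an(a-c),' z.092',b,np.hypot(*(b-c)),an(b-c))
u=lambda q:(np.array(q)+.5)/1.25-.5
a,b=at_z(p,u((411,303)),.15,st),at_z(p,u((404,242)),.15,st); print('handle',a,b,(a+b)/2,np.hypot(*(b-a)[:2]),an(b-a))
P=np.array([at_z(p,u(q),.016,st)[:2] for q in [(304,230),(507,225),(403,130),(320,172),(488,170),(345,143),(460,142)]])
f=np.linalg.lstsq(np.c_[2*P,np.ones(len(P))],(P**2).sum(1),rcond=None)[0]; print('base',f[:2],np.sqrt(f[2]+f[:2]@f[:2]))
for j in [(472,222),(329,243)]: print('lid',at_z(p,u(j),.092,st))
E
python3 e.py
```

```text
[ 298  124   37   37 1080] z.016 [ 0.4702 -0.1855] 0.06482744418161661 162.51  z.092 [ 0.4633 -0.1819] 0.07248248439125475 161.4
[253 134  17  18 171] z.016 [ 0.4393 -0.2571] 0.10630046858035458 -150.67  z.092 [ 0.4379 -0.2408] 0.10064472420545563 -159.19
handle [ 0.5581 -0.208   0.15  ] [ 0.5073 -0.1929  0.15  ] [ 0.5327 -0.2005  0.15  ] 0.05304460675028073 163.4
base [ 0.5315 -0.1998] 0.11845785433283926
lid [ 0.5294 -0.1316  0.092 ]
lid [ 0.4948 -0.2646  0.092 ]
```

Request:
jog_arm(commands="0 0 1 0.5 0 -1 0;0 0 3 1 -0.2 -2 0;0 0 5 2 -0.4 -3 0;0 0 7.5 3.1 -0.5 -5 0;0 0 7.5 3.1 -0.5 -8 0;0 0 7.5 3.1 -0.5 -10 0;0 0 7.5 3.1 -0.5 -10 0;0 0 7.5 3.1 -0.5 -10 0")

```text
clock: 11.72
tcp_pos: [0.5319, -0.2015, 0.1869]
ee_rot: [2.504, 1.89, -0.018]
force: [0.1, -0.6, 1.1]
finger_gap: 0.0434
```

```bash
python3 b.py 12.png handle_top carousel front_spot
```

```text
tcp [ 0.5319 -0.2015  0.1869] yaw x 74.09713166423316 z [-0.0063 -0.0101 -0.9999] q [-0.0109  0.2163 -0.2865  0.0116 -1.0742 -1.843 ] gap 0.04343013280927753 F [ 0.1124 -0.5542  1.1324] [-0.0317 -0.082   0.0074] 11.7167
handle_top [320.2 234.9] 0.79 [ 0.5376 -0.2008  0.15  ]
carousel [323.5 187.3] 0.83 [ 0.5384 -0.1968  0.018 ]
carousel [52.1 70.2] 0.64 [ 0.2718 -0.5091  0.018 ]
front_spot [20.7 50.5] 0.65 [ 0.2091 -0.5636  0.03  ]
front_spot [317.6 235.2] 0.61 [ 0.5859 -0.2168  0.03  ]
front_spot [269.4 140.4] 0.58 [ 0.4727 -0.2361  0.03  ]
```

View pics/12.png

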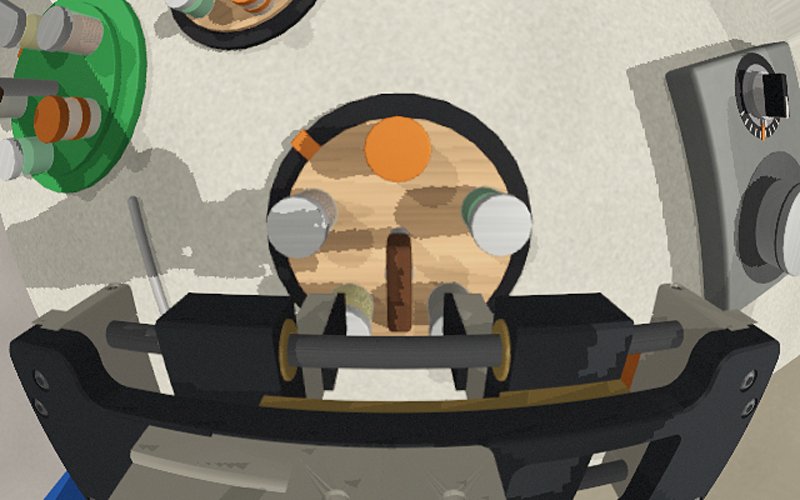

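Aligned: the handle is vertical at column 399, with the orange lid at (398,149) on the same line and the base pointer at (306,144).

Run:
```python
from h import *
from scipy.optimize import least_squares
np.set_printoptions(precision=4,suppress=True)
st=manip.observe(); p=manip.capture('wrist')
u=lambda q:(np.array(q)+.5)/1.25-.5
f=lambda q,z:at_z(p,u(q),z,st)[:2]
L=[f(q,.092) for q in [(398,149),(501,225),(297,227)]]; o=np.radians([0,-72,72])
def res(v): a=v[2]+o; return (np.c_[v[0]+.075*np.cos(a),v[1]+.075*np.sin(a)]-L).ravel()
s=least_squares(res,[.532,-.2,2.9]); print(s.x,np.degrees(s.x[2]),s.fun)
H=[f((399,240),.15),f((399,331),.15)]; print('handle',H,sum(H)/2,np.hypot(*(H[0]-H[1])))
B=np.array([f(q,.016) for q in [(267,222),(532,222),(400,93),(345,104),(455,104),(505,145)]])
r=least_squares(lambda v:np.hypot(*(B-v).T)-.122,[.532,-.2]); print('base',r.x,r.fun)
for c in (s.x[:2],r.x,np.array([.533,-.2005])):
    for q in [(306,144),(302,141),(311,148)]:
        d=f(q,.016)-c; print('ptr',np.degrees(np.arctan2(d[1],d[0]))%360,np.hypot(*d))
```

```text
[ 0.5386 -0.2012  2.8778] 164.88422600522682 [-0.0003  0.0001  0.0004  0.0008 -0.0001 -0.0009]
handle [array([ 0.5107, -0.1937]), array([ 0.5627, -0.2082])] [ 0.5367 -0.2009] 0.054034349558286725
base [ 0.5402 -0.2014] [-0.0012 -0.0008 -0.      0.0002  0.0006 -0.0008]
ptr 209.8284707670614 0.11198761331546338
ptr 210.06105821024167 0.11642991392546019
ptr 209.59525261715493 0.10631779097334337
ptr 209.35280629149872 0.11328678823396285
ptr 209.6007718473549 0.11772515523186686
ptr 209.09735668321537 0.10762094285001529
ptr 211.6435689467468 0.10753143708796697
ptr 211.81328996376286 0.11198601159448679
ptr 211.50128562691546 0.10185018610449852
```

Request:
jog_arm(commands="0 0 0 0.4 0 -1 0;0 0 0 0.6 0 -2.5 0;0 0 0 0.6 0 -4 0;0 0 0 0.6 0 -5.5 0;0 0 0 0.6 0 -6.3 0;0 0 0 0.6 0 -6.3 0;0 0 0 0.6 0 -6.3 -1;0 0 0 0.6 0 -6.3 -1", newtons=25)

```text
clock: 12.63
tcp_pos: [0.5399, -0.2016, 0.1274]
ee_rot: [2.501, 1.887, -0.009]
force: [0.3, -0.1, -0.1]
finger_gap: 0.0353
```

Request:
jog_arm(commands="0 0 0 0 0 0 -1;0 0 0 0 0 0 -1;0 0 0 0 0 0 -1;0 0 0 0 0 0 -1;0 0 0 0 0 0 -1;0 0 0 0 0 0 -1;0 0 0 0 0 0 -1;0 0 0 0 0 0 -1")

```text
clock: 13.3
tcp_pos: [0.5402, -0.2018, 0.128]
ee_rot: [2.5, 1.887, -0.009]
force: [-1.1, -1.4, 6.1]
finger_gap: 0.0139
```

Request:
jog_arm(commands="0 0 5 0 0 0 -1;0 0 10 0 0 0 -1;0 0 15 0 0 0 -1;0 0 20 0 0 0 -1;0 0 25 0 0 0 -1;0 0 30 0 0 0 -1;0 0 35 0 0 0 -1;0 0 38 0 0 0 -1")

```text
clock: 13.97
tcp_pos: [0.5401, -0.2002, 0.128]
ee_rot: [1.743, 2.602, -0.0]
force: [-1.3, 10.1, 6.2]
finger_gap: 0.0139
```

```bash
sed -i 's/c=np.array(\[.532,-.205\])/c=np.array([.538,-.201])/' e.py; python3 b.py 13.png front_spot marked_jar handle_top carousel; python3 e.py
```

```text
tcp [ 0.5401 -0.2002  0.128 ] yaw x 112.3589047153318 z [ 0.0079 -0.0056 -1.    ] q [-0.0117  0.2756 -0.3533  0.0069 -0.934  -1.1729] gap 0.013851859970043711 F [-1.293  10.136   6.2383] [ 3.7732  0.8344 -0.2456] 13.9667
handle_top [314.  265.1] 0.63 [ 0.5369 -0.2022  0.15  ]
carousel [318.2 193.1] 0.69 [ 0.536  -0.2002  0.018 ]
[ 282   54   69   89 4117] z.016 [ 0.4642 -0.2334] 0.08057012725776114 -156.3  z.092 [ 0.4651 -0.2321] 0.07920741444310465 -156.91
handle [ 0.5227 -0.2004  0.15  ] [ 0.5014 -0.2122  0.15  ] [ 0.5121 -0.2063  0.15  ] 0.024329919482943246 -151.08
base [ 0.5281 -0.1977] 0.07429765719399153
lid [ 0.4928 -0.1767  0.092 ]
lid [ 0.5314 -0.2411  0.092 ]
```

View pics/13.png

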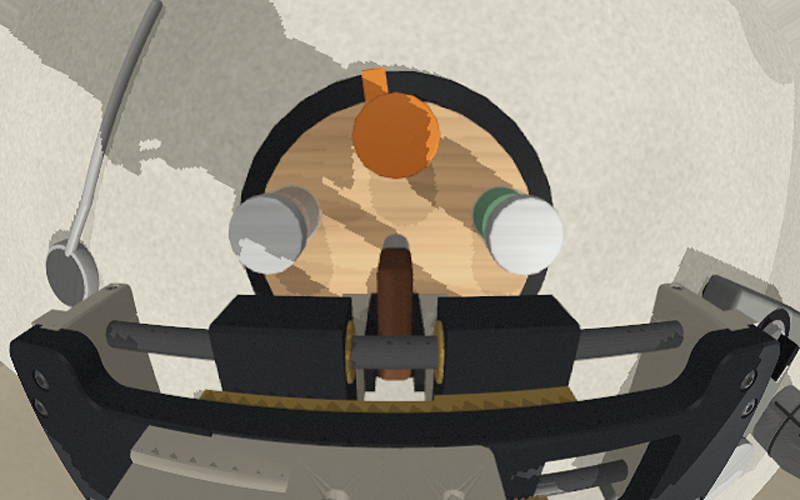

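Gripped well. The orange lid is at (396,135) and the base pointer at (375,83), so only a few degrees remain.

```bash
cat > g.py <<'E'
from h import *
from scipy.optimize import least_squares
import sys,json
np.set_printoptions(precision=4,suppress=True)
lids,base,ptrs=json.loads(sys.argv[1])
st=manip.observe(); p=manip.capture('wrist')
u=lambda q:(np.array(q)+.5)/1.25-.5
f=lambda q,z:at_z(p,u(q),z,st)[:2]
L=[f(q,.092) for q in lids]; o=np.radians([0,-72,72])
def res(v): a=v[2]+o; return (np.c_[v[0]+.075*np.cos(a),v[1]+.075*np.sin(a)]-L).ravel()
s=least_squares(res,[.532,-.2,3.5]); print('lids',s.x,np.degrees(s.x[2]),s.fun)
B=np.array([f(q,.016) for q in base])
r=least_squares(lambda v:np.hypot(*(B-v).T)-.122,[.532,-.2]); print('base',r.x,r.fun)
for c in (s.x[:2],r.x,np.array(st['tcp_pos'][:2])):
  for q in ptrs:
    d=f(q,.016)-c; e=L[0]-c; an=lambda d:np.degrees(np.arctan2(d[1],d[0]))%360
    print('ptr',an(d),np.hypot(*d),'jar',an(e),'diff',an(d)-an(e))
E
python3 g.py '[[[396,135],[525,235],[268,233]],[[241,195],[552,195],[397,70],[300,102],[490,102],[340,80],[455,81]],[[374,77],[376,88]]]'
```

```text
lids [ 0.5354 -0.2017  3.5239] 201.90349812018616 [-0.0012 -0.0001 -0.0005  0.0026  0.0018 -0.0025]
base [ 0.5383 -0.2007] [-0.0015 -0.001   0.0006 -0.     -0.001   0.0005  0.0005]
ptr 209.70421014631665 0.11579464537239516 jar 202.16632020321734 diff 7.537889943099316
ptr 209.53369685783753 0.10786753342598673 jar 202.16632020321734 diff 7.3673766546201875
ptr 209.4246239200158 0.11872184263187058 jar 202.02416683140146 diff 7.400457088614331
ptr 209.23861556766818 0.11079649771596962 jar 202.02416683140146 diff 7.214448736266718
ptr 209.19173096304928 0.12060445939999662 jar 201.84672040781476 diff 7.3450105552345235
ptr 208.99245288969462 0.1126807397027649 jar 201.84672040781476 diff 7.145732481879861
```

Request:
jog_arm(commands="0 0 3 0 0 0 -1;0 0 6 0 0 0 -1;0 0 7.3 0 0 0 -1;0 0 7.3 0 0 0 -1;0 0 7.3 0 0 0 -1;0 0 7.3 0 0 0 -1;0 0 7.3 0 0 0 -1;0 0 7.3 0 0 0 -1")

```text
clock: 14.98
tcp_pos: [0.54, -0.1999, 0.1281]
ee_rot: [1.581, 2.704, 0.001]
force: [-1.4, 5.2, 4.4]
finger_gap: 0.0141
```

```bash
python3 b.py 14.png front_spot marked_jar; python3 -c "
import cv2;a=cv2.imread('pics/14.png');cv2.imwrite('pics/15.png',cv2.resize(a[40:300,220:580],None,fx=2,fy=2,interpolation=2))"
```

```text
tcp [ 0.54   -0.1999  0.1281] yaw x 119.34949311225502 z [ 0.0084 -0.0043 -1.    ] q [-0.012   0.2753 -0.3529  0.0052 -0.9342 -1.0495] gap 0.014096606386312077 F [-1.3593  5.1672  4.4277] [ 1.9923  0.8776 -0.0017] 14.9833
```

View pics/15.png

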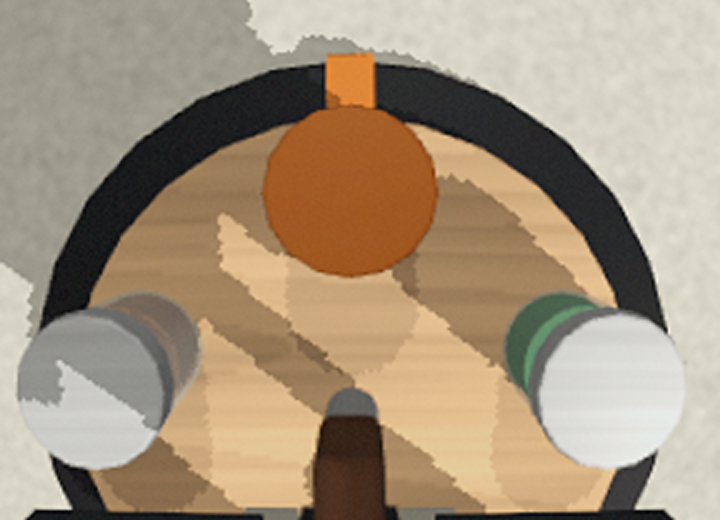

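The pointer (351,80), orange lid (350,190) and post (351,400) are in one line in the crop. Now a numerical check, plus the dial in the top view.

```bash
python3 g.py '[[[395,135],[526,235],[266,234]],[[241,195],[552,195],[397,70],[300,102],[490,102],[340,80],[455,81]],[[395.3,75],[395.3,90]]]'
python3 - <<'E'
from h import *
p=manip.capture('top'); 
for n,z in dict(dial_top=.093,dial_pointer=.083,dial_mark=.056,handle_top=.15,tin=.055,cup=0,tiffin=0,ladle=0).items():
    for d in manip.landmark_of(p,n)[:1]: print(n,np.round(d['xy'],1),round(d['confidence'],2),np.round(at_z(p,d['xy'],z),3))
print(manip.observe()['qvel'])
E
```

```text
lids [ 0.5357 -0.2019  3.6544] 209.38176734196452 [-0.001  -0.0002 -0.0005  0.0017  0.0016 -0.0015]
base [ 0.5381 -0.2004] [-0.0015 -0.0009  0.0006 -0.     -0.001   0.0005  0.0005]
ptr 209.64197602417133 0.11626030261215757 jar 209.6446047911315 diff -0.002628766960185658
ptr 209.6663253011031 0.10564246139048247 jar 209.6446047911315 diff 0.02172050997157271
ptr 209.67993886435164 0.11906275862382559 jar 209.7033661902048 diff -0.023427325853162984
ptr 209.70737583303205 0.10844495237360846 jar 209.7033661902048 diff 0.004009642827242033
ptr 209.45642559571218 0.1210019465831525 jar 209.35928613935562 diff 0.09713945635655818
ptr 209.4618807398672 0.11038400660824274 jar 209.35928613935562 diff 0.10259460051159408
dial_top [252.7 211.1] 0.49 [0.481 0.196 0.093]
dial_pointer [252.9 201.2] 0.62 [0.512 0.198 0.083]
dial_mark [255.2 199.2] 0.47 [0.52  0.195 0.056]
handle_top [494.8 286. ] 0.89 [ 0.269 -0.519  0.15 ]
tin [246.2 162.9] 0.97 [0.635 0.226 0.055]
cup [311.6 121.8] 0.86 [0.782 0.023 0.   ]
tiffin [171.1 186.1] 0.86 [0.564 0.476 0.   ]
ladle [464.5 186. ] 0.93 [ 0.575 -0.479  0.   ]
[-0.00143562 -0.00153095  0.0002476  -0.00012865  0.00111446  0.00032312]
```

The jar lines up with the pointer to within 0.1°, the arm is still, and the bystanders haven't moved. Handing in.

```bash
python3 -c "
from workcell import manip
print(manip.close_job())"
```

```text
the job is handed in; nothing more can be done
None
```

The dial is set on its mark and the orange-lidded jar stands at the base's orange pointer. The job was handed in with the gripper still holding the carousel handle, at about 15 s on the robot's clock.

- **Dial:** I turned it about 84° clockwise and released it. The close-up afterwards put the bar at -6.9° to -7.3° and the mark at -7.3°. The final top view was too coarse to confirm the angle. Its detections of dial, pointer and mark scatter by several mm, but they show nothing amiss.
- **Carousel:** Of the four look-alikes I took the larger wooden one and turned it about 45° anticlockwise by its handle. The last wrist view shows the jar and the pointer within about 0.1° of each other. The grip measured 14 mm, the joints were at rest, and the force on the tool was about 7 N.
- **Bystanders:** The box, cup, tiffin and ladle are where they were, to within about 1 cm of detector scatter.

One check disagreed: in the final top view the detector's best hit for the handle was the small wooden carousel, not the one being held. I ignored it and relied on the wrist view.

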